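# Close the keyed lid of a kitchen crock

## Task

Close the crock without lifting its lid: push the upright lug on the lid round with a fingertip until the notch in the lid's edge stands over the steel pin on the crock, then press the middle of the lid down until it is fully home all round, with the pin in the notch. Leave the other things on the worktop where they stand, and take the hand away at the end.

Things in the scene. Friction and masses are not known exactly. Their poses are not given: they have to be found in the camera images.
- mouth (a point): Centre of the crock's flat top rim. The crock is a heavy round white stoneware pot that does not move, 160 mm across (166 at the belly) and 55 mm high, this point 55 mm above the worktop; z is up, and its x axis points from the pin towards the middle of the crock. The lid turns about the vertical line through this point.
- pin (a point): Tip of the steel locating pin: 10 mm thick, standing 6 mm up from a small rounded ear (26 mm wide) on the crock's rim, 77 mm from the crock's axis; its top 3 mm taper to a 5 mm tip. When the lid is not lined up, its rim covers the inner half of the pin.
- lid_centre (a point): Centre of the top of the low round press boss (44 mm across, 3 mm high) in the middle of the lid. It starts 24 mm above point mouth (79 mm above the worktop) and is 15 mm above it when the lid is fully home. Its x axis points from the notch to the lug, z up.
- lid: The lid: loose plain waxed (slippery) wooden disc, 154 mm across, 12 mm thick, about 300 g, with a hidden stem beneath (18 mm thick, 45 mm long) that runs in a socket on the crock's axis with 1 mm of play and keeps it centred and level. It turns either way, held only by friction, and starts level, 9 mm too high. It goes home only with the pin in the notch. Origin at the centre of the disc's underside, x towards the lug.
- seal: Black rubber seal ring, 131 mm across, under the lid; it carries the lid 9 mm above the crock's rim. A push of 3 to 6 N on the lid's boss starts it sliding down into the mouth, and it does not spring back. Origin at the centre of its top face.
- lid_notch (a point): Middle of the notch's open mouth, at the level of the lid's flat top (3 mm below lid_centre), 77 mm from the lid's centre. The notch is about 19 mm wide at the mouth and 11 mm deep and goes through the rim. The pin enters within about 4 mm sideways of its middle; the pin's tapered tip draws in about 2 mm more.
- lid_lug (a point): Centre of the top of the lug: an upright round waxed wooden stub, 16 mm thick and 22 mm high above the lid's flat top, 50 mm from the lid's centre, diametrically opposite the notch. Pushed along its circle it turns the lid with a few newtons; pushed mostly outwards or inwards the lid binds. The lid stops almost at once when the push stops.
- salt_shaker: Bystander: salt shaker, 44 mm across, 90 mm high; origin under its centre.
- mug: Bystander: striped mug with a handle, 86 x 122 mm, 90 mm high; origin under its centre.
- lime: Bystander: lime, 52 mm long, 42 mm high; origin under its centre.
- garlic: Bystander: garlic bulb, 56 mm; origin under its centre.
- spice_jar: Bystander: spice jar, 42 mm across, 96 mm high; origin under its centre.
There are look-alikes about, which are no part of the job. There is more than one size of the lid; the one meant has the size given above.

How it is judged:
At the end, for the whole second after the job is handed in: The lid lies fully home on the crock's rim (its boss 15 mm above the rim, to within 2.5 mm), level to within 0.025 rad and centred to within 4 mm, with the notch round the pin (notch mouth within 7 mm of the pin), and the other things stand within 30 mm of where they stood (z of lid_centre in the frame of mouth between 0.012 and 0.0175 m and angle between lid_centre's own z axis and vertical below 0.025 rad and horizontal distance between lid_notch and pin below 0.007 m and horizontal distance between lid_centre and mouth below 0.004 m and distance of each of salt_shaker, mug, lime, garlic, spice_jar from where it was at the start of the episode below 0.03 m); the robot touches nothing.
It fails at once if the lid is lifted off its seat (raised more than 8 mm above its starting height) (z of lid_centre in the frame of mouth above 0.032 m).
It fails at once if the lid is tipped up by more than 0.25 rad (angle between lid_centre's own z axis and vertical above 0.25 rad).
It fails at once if one of the bystanders is lifted (height (world z) of any of salt_shaker, mug, lime, garlic, spice_jar above 0.03 m).
It fails at once if one of the bystanders is displaced by more than 30 mm (distance of any of salt_shaker, mug, lime, garlic, spice_jar from where it was at the start of the episode above 0.03 m).
It also fails if it takes over 64 s, if anything falls off the work surface, if the arm or the gripper's body presses on something with over 40 N, if the wrist force passes 120 N, or if a joint passes its speed limit or range.

## Robot

A 6-joint arm with a two-finger parallel gripper is mounted at the origin on a cart in front of the work surface, level with it; the furniture and walls round the work are solid. World frame = base frame: x ahead of the robot, y to its left, z up, the work surface at z = 0. Lengths are in m, angles in rad, forces in N, time in s.
With the tool pointing down it reaches from about 0.375 to 0.825 m from the base axis. Payload 5.5 kg.
Tool frame: the origin (TCP) lies at the very end of the fingers, on their centre line; the grasp point (between the pads) lies 19 mm behind it; z points along the fingers, y is the line along which they close (so a half turn about z gives the same grasp; the last joint's range is limited). The gripper opens to 85 mm and grips with 20 to 120 N. Pads are 22 mm wide; open, the fingers measure 114 mm over their backs; the gripper's body (76 mm by 85 mm) begins 54 mm behind the grasp point. The pads swing forward as they close: fully open they stand 13 mm farther back than shut.
Start: joints at [1.344, 0.314, -0.047, 1.21, 0, 1.571], TCP at [0.135, 0.585, 0.231] pointing down, gripper open.
Joint ranges: [-2.67, 2.67], [-0.69, 1.73], [-1.03, 1.25], [-2.08, 2.16], [-1.42, 1.45], [-3.14, 3.14]. Speed limits (rad/s): [2.39, 2.39, 3.01, 3.14, 3.14, 3.14].

## Interface

Orientations are given as a 3x3 rotation matrix whose columns are the frame's x, y, z axes.
In Python, from station import bot, open_gripper, close_gripper, planner, capture, spotter gives the robot as it stands. Calls block until the motion is done:
- bot.move_ptp(position, orientation): joint-space move of the TCP to a pose.
- bot.line_to(position, vel=0.15, attitude=None): straight line of the TCP; attitude=None keeps the orientation; vel is the mean speed in m/s.
- bot.move_j(angles): joint-space move.
- open_gripper() and close_gripper(): open the fingers fully, or close them until they stop; the grip force is fixed at half the most.
- bot.sleep(seconds).
- planner.solve_ik(position, orientation): joint angles nearest the present ones, or None.
- bot.observe(): the state.
- capture(name): name is "scene" or "top"; returns a dict with "image" (480x640x3 uint8, red, green, blue), "fx", "fy", "cx", "cy" (pixels), "R" (3x3) and "t" (3): a world point X has camera coordinates R X + t. Camera axes: x right, y down, z forward; pixel columns grow to the right and rows downward; lengths in m; the calibration is good to about 2 mm. A picture is of the moment at which its call begins. There is no depth.
A pose or a line that the arm cannot do raises bot.Unreachable and nothing moves.
- bot.close_job(): hands the job in; it is judged then, once.
Trained networks look in a picture, given as the dict that the camera call returned (one of the last four; its "shot" number tells which), for a name from the list of things; names that differ only in an ending like _2 or _b are one class to them, and where a whole thing is asked for, a point or a joint stands for the part that bears it (a point fixed in the world has none). Each returns a list of dicts, best first, with "score" (0 to 1); they miss things now and then, are a little off and sometimes report something else, mostly with a low value. They report only what shows in the picture. A call takes as long as a camera call. They do not tell look-alikes from the thing itself.
- spotter.boxes_of(picture, label): "pixel" ([column, row] in pixels, amid what is visible of it).
- spotter.mark_of(picture, label): "pixel" ([column, row] in pixels: a listed point, or the origin of a listed thing).
The state is a dict: "time_s": time; "q": joint angles; "qd": joint speeds; "joint_efforts": joint torques, N m; "tool_pos": TCP position; "ee_rot": TCP orientation; "ft_force": force on the tool from outside, world axes, zero at the start; "moment": the same for the moment, N m; "grip_width": opening from 0.0 (shut) to 1.0 (fully open); "gripper_force": force on a finger pad.
Only numpy, scipy, OpenCV 4.12 (cv2) and the standard library are available. Lean on these libraries where they do the work, as an engineer would, in place of code of your own. Each camera call takes 0.05 s, during which the arm holds its last target. There are 200 camera calls.

## Working session

There is one attempt and no reset: what is moved stays moved. The work goes in short steps, each a Python script; the robot and the scene stay as the last script left them, time stands still between calls to the robot, and variables do not carry over. Pictures are saved under pics/ and viewed, at most 10 in all, crops included, and the job is handed in when it is done.

```bash
mkdir -p pics
cat > h.py <<'E'
import numpy as np, cv2
from station import bot, open_gripper, close_gripper, planner, capture, spotter
def proj(p,X):
    c=p["R"]@np.array(X,float)+p["t"]; c=np.array(c)
    return np.array([p["fx"]*c[0]/c[2]+p["cx"],p["fy"]*c[1]/c[2]+p["cy"]])
def onz(p,px,z):
    R=np.array(p["R"]);t=np.array(p["t"])
    d=R.T@np.array([(px[0]-p["cx"])/p["fx"],(px[1]-p["cy"])/p["fy"],1]); o=-R.T@t
    return o+d*(z-o[2])/d[2]
def save(p,name): cv2.imwrite("pics/"+name,p["image"][:,:,::-1])
E
python3 - <<'E'
from h import *
for n in("top","scene"):
    p=capture(n); save(p,n+"1.png"); print(n,-np.array(p["R"]).T@p["t"])
    for l,z in(("mouth",.055),("pin",.061),("lid_centre",.079),("lid_notch",.076),("lid_lug",.098),("salt_shaker",0),("mug",0),("lime",0),("garlic",0),("spice_jar",0)):
        for r in spotter.mark_of(p,l)[:3]: print(l,round(r["score"],2),np.round(r["pixel"]),np.round(onz(p,r["pixel"],z),3))
E
```

```text
top [ 0.52480149 -0.00900631  0.94002182]
pin 0.75 [307. 297.] [0.447 0.033 0.061]
lid_centre 0.96 [286. 256.] [0.521 0.07  0.079]
lid_notch 0.74 [403. 324.] [ 0.4   -0.137  0.076]
lid_notch 0.64 [297. 216.] [0.594 0.051 0.076]
lid_notch 0.27 [313. 171.] [0.675 0.021 0.076]
lid_lug 0.71 [387. 283.] [ 0.474 -0.107  0.098]
lid_lug 0.6 [279. 288.] [0.467 0.081 0.098]
salt_shaker 0.57 [230. 295.] [0.445 0.186 0.   ]
mug 0.63 [363. 197.] [ 0.636 -0.074  0.   ]
lime 0.92 [258. 194.] [0.643 0.133 0.   ]
garlic 0.93 [207. 247.] [0.54  0.233 0.   ]
garlic 0.69 [360. 194.] [ 0.641 -0.068  0.   ]
spice_jar 0.8 [314. 170.] [0.689 0.022 0.   ]
scene [-0.15369686  0.53626121  0.50828484]
pin 0.87 [355. 279.] [0.448 0.03  0.061]
lid_centre 0.84 [432. 261.] [ 0.394 -0.074  0.079]
lid_centre 0.76 [302. 258.] [0.526 0.07  0.079]
lid_notch 0.87 [288. 242.] [0.589 0.052 0.076]
lid_notch 0.76 [463. 269.] [ 0.352 -0.093  0.076]
lid_lug 0.86 [318. 264.] [0.464 0.084 0.098]
lid_lug 0.68 [410. 250.] [ 0.414 -0.047  0.098]
salt_shaker 0.57 [268. 355.] [0.445 0.188 0.   ]
mug 0.68 [271. 352.] [0.448 0.181 0.   ]
mug 0.63 [332. 253.] [ 0.632 -0.069  0.   ]
lime 0.81 [229. 290.] [0.634 0.144 0.   ]
garlic 0.78 [207. 337.] [0.538 0.234 0.   ]
spice_jar 0.59 [318. 266.] [ 0.608 -0.021  0.   ]
spice_jar 0.55 [274. 256.] [0.688 0.02  0.   ]
```

Run:
```python
import cv2,numpy as np
a=cv2.imread("pics/top1.png");cv2.imwrite("pics/top1c.png",cv2.resize(a[140:365,170:470],None,fx=2.66,fy=2.66,interpolation=2))
```

```text
(no output)
```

View pics/top1c.png

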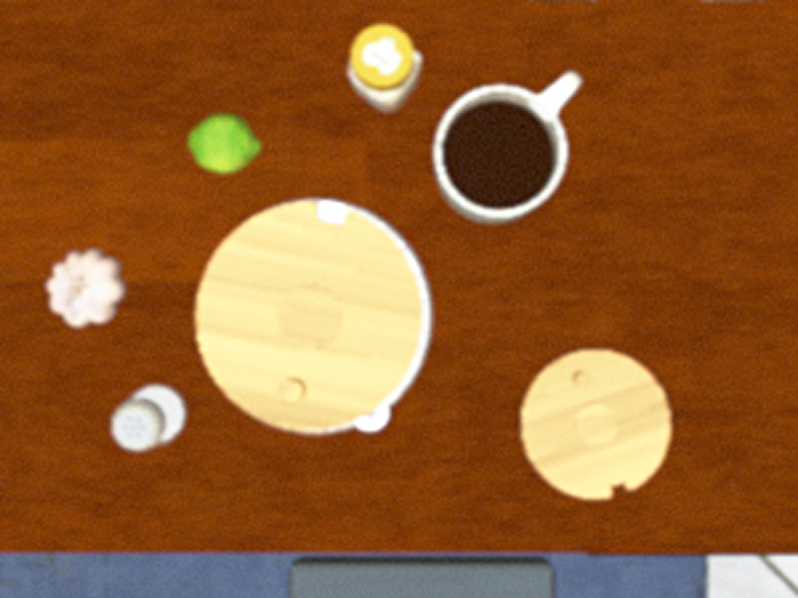

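View pics/scene1.png

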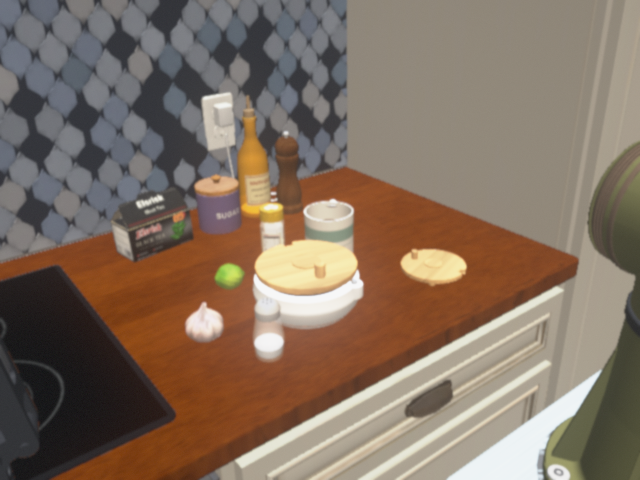

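The lid on the crock, top (286,256), has about 154 mm diameter and sits on the pot. The one at top (395,300) is smaller and lies on the worktop, so it is the look-alike. The crop shows the notch at (295,219), the lug at (280,286) and the pin ear at (310,296). I'll turn the lid clockwise by about 140°. First I'll fit the lid's circle and check that the path is reachable.

```bash
cat >> h.py <<'E'
from scipy.optimize import least_squares
def lidfit(p):
    h=cv2.cvtColor(p["image"],cv2.COLOR_RGB2HSV)
    m=cv2.inRange(h,(12,40,150),(35,170,255))
    cs=cv2.findContours(m,cv2.RETR_EXTERNAL,cv2.CHAIN_APPROX_NONE)[0]
    c=max(cs,key=cv2.contourArea)[:,0]
    X=np.array([onz(p,u,.076)[:2] for u in c])
    f=lambda v:np.hypot(*(X-v[:2]).T)-v[2]
    return least_squares(f,[.522,.07,.077],loss="soft_l1",f_scale=.001).x
def push_pose(C,a,gap,z,s):
    """lug-fixed tool pose, pushing clockwise; a lug azimuth, gap behind contact, s=+-1 flip"""
    u=np.array([np.cos(a),np.sin(a),0]); t=np.array([np.sin(a),-np.cos(a),0])
    P=np.array([C[0],C[1],z])+.05*u-(.019+gap)*t
    P[2]=z
    x=s*t; zz=np.array([0,0,-1.]); return P,np.column_stack([x,np.cross(zz,x),zz])
E
python3 - <<'E'
from h import *
p=capture("top"); v=lidfit(p); print(v)
for l,z in(("pin",.061),("lid_notch",.076),("lid_lug",.098)):
    for n in("top","scene"):
        q=capture(n)
        for r in spotter.mark_of(q,l):
            d=onz(q,r["pixel"],z)[:2]-v[:2]
            if np.hypot(*d)<.1: print(l,n,np.round(np.hypot(*d),4),np.round(np.arctan2(d[1],d[0]),3))
for s in(1,-1):
    for a in np.arange(2.9,.3,-.4):
        P,R=push_pose(v,a,.012,.082,s); q=planner.solve_ik(P,R); print(s,round(a,1),None if q is None else np.round(q,2))
E
```

```text
[0.51684506 0.07253451 0.07648911]
pin top 0.0847 -2.587
pin scene 0.0844 -2.652
lid_notch top 0.0765 -0.273
lid_notch scene 0.0879 -0.26
lid_lug top 0.0485 2.908
lid_lug top 0.0057 -1.325
lid_lug scene 0.0648 2.842
lid_lug scene 0.0459 1.285
1 2.9 [ 0.12  0.18 -0.58  0.81  0.    1.93]
1 2.5 [ 0.17  0.18 -0.58  0.81  0.    2.38]
1 2.1 [ 0.21  0.2  -0.56  0.81  0.    2.82]
1 1.7 [ 0.24  0.23 -0.52  0.82  0.   -3.03]
1 1.3 [ 0.25  0.27 -0.47  0.83  0.   -2.62]
1 0.9 [ 0.25  0.31 -0.41  0.85  0.   -2.23]
1 0.5 [ 0.22  0.34 -0.36  0.86  0.   -1.85]
-1 2.9 [ 0.12  0.18 -0.58  0.81  0.   -1.21]
-1 2.5 [ 0.17  0.18 -0.58  0.81  0.   -0.76]
-1 2.1 [ 0.21  0.2  -0.56  0.81  0.   -0.32]
-1 1.7 [ 0.24  0.23 -0.52  0.82  0.    0.11]
-1 1.3 [ 0.25  0.27 -0.47  0.83  0.    0.52]
-1 0.9 [ 0.25  0.31 -0.41  0.85  0.    0.92]
-1 0.5 [ 0.22  0.34 -0.36  0.86  0.    1.29]
```

```bash
cat > push.py <<'E'
from h import *
C=np.array([.519,.0715])
def push(a0,a1,step=.15,gap0=0,z=.083,vel=.07):
    n=max(1,int(np.ceil(abs(a0-a1)/step)))
    for a in np.linspace(a0,a1,n+1)[1:]:
        P,R=push_pose(C,a,0,z,-1); bot.line_to(P,vel=vel,attitude=R)
        f=np.array(bot.observe()["ft_force"])
        if np.linalg.norm(f)>25: print("FORCE",a,f); break
    o=bot.observe(); print(round(o["time_s"],1),round(a,3),np.round(o["ft_force"],1),np.round(o["tool_pos"],4))
E
python3 - <<'E'
from push import *
close_gripper()
P,R=push_pose(C,2.9,.013,.15,-1)
bot.move_ptp(P,R); P[2]=.083; bot.line_to(P,vel=.08)
o=bot.observe(); print(o["time_s"],o["ft_force"])
push(2.9,2.4)
p=capture("top"); save(p,"t2.png")
s=capture("scene"); save(s,"s2.png")
cv2.imwrite("pics/c2.png",np.hstack([cv2.resize(x["image"][y:y+150,u:u+130,::-1],None,fx=3,fy=3) for x,y,u in((p,180,220),(s,160,240))]))
E
```

```text
5.875 [-0.52375712 -0.20371479  0.42272457]
7.1 2.4 [ 0.5  0.4 -0.6] [0.4694 0.0911 0.083 ]
```

View pics/c2.png

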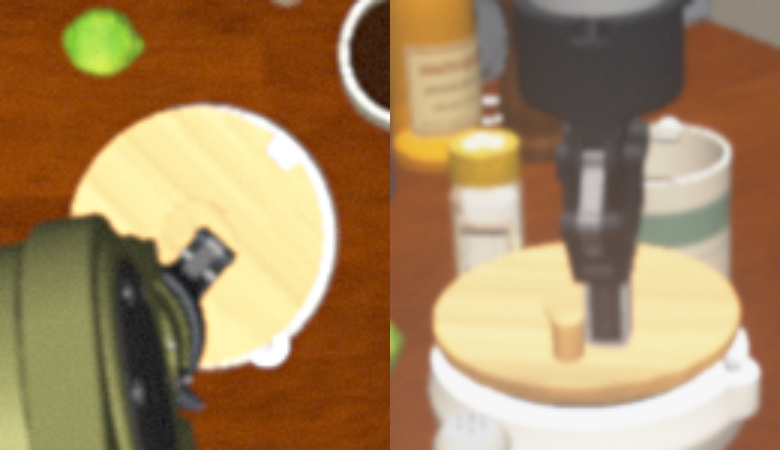

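The lid turns as intended: the notch has moved to top pixel (316,230), and the fingertip stands behind the lug in the scene view at (429,270 in the full picture less the crop scale). I'll carry on to just short of the target.

Run:
```python
from push import *
push(2.4,.68)
P,R=push_pose(C,.68,.012,.083,-1); bot.line_to(P,vel=.08)
P[2]=.16; bot.line_to(P,vel=.15)
P2=np.array([.50,.25,.22]); bot.line_to(P2,vel=.25)
p=capture("top"); print(lidfit(p))
for l,z in(("pin",.061),("lid_notch",.076),("lid_lug",.098),("lid_centre",.079)):
    for n in("top","scene"):
        q=capture(n)
        for r in spotter.mark_of(q,l):
            d=onz(q,r["pixel"],z)[:2]-C
            if np.hypot(*d)<.1: print(l,n,round(r["score"],2),np.round(r["pixel"],1),np.round(np.hypot(*d),4),np.round(np.arctan2(d[1],d[0]),3))
q=capture("scene")
cv2.imwrite("pics/c3.png",np.hstack([cv2.resize(x["image"][y:y+110,u:u+100,::-1],None,fx=4,fy=4) for x,y,u in((p,205,240),(q,210,280))]))
print(bot.observe()["time_s"])
```

```text
10.7 0.68 [0.2 0.8 0.4] [0.5457 0.1177 0.083 ]
[0.51929318 0.07139607 0.07669588]
pin top 0.6 [307.1 297.1] 0.0818 -2.656
pin scene 0.87 [354.2 283.2] 0.0856 -2.74
pin scene 0.33 [331.3 249.4] 0.0801 -1.208
lid_notch top 0.77 [311.5 291.6] 0.077 -2.489
lid_notch scene 0.65 [354.2 264.4] 0.0767 -2.387
lid_lug top 0.84 [268.1 236.5] 0.0465 0.655
lid_lug scene 0.92 [272.5 246.6] 0.0472 0.755
lid_lug scene 0.18 [327.8 253.1] 0.0405 -2.656
lid_centre top 0.89 [286.8 257.4] 0.0028 -1.575
lid_centre scene 0.92 [301.  257.4] 0.0084 -0.131
13.3083
```

View pics/c3.png

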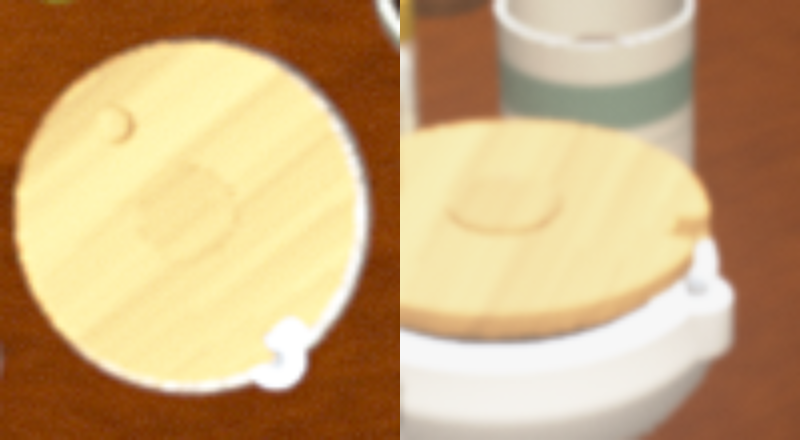

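Run:
```python
from push import *
p=capture("top"); C=np.array([.5193,.0714])
yy,xx=np.mgrid[200:320,230:350]
hsv=cv2.cvtColor(p["image"],cv2.COLOR_RGB2HSV)
rows=[]
for z,name in((.055,"ear"),(.060,"ear")):
    L=[]
    for y,x in zip(yy.ravel(),xx.ravel()):
        h=hsv[y,x]
        if h[1]<60 and h[2]>130:
            d=onz(p,(x,y),z)[:2]-C; r=np.hypot(*d); a=np.arctan2(d[1],d[0])
            if .0845<r<.1 and -3.1<a<-2.2: L.append((a,r))
    L=np.array(L); print(name,z,len(L),L.mean(0),L.min(0),L.max(0))
# notch: white pixels inside lid top radius
L=[]
for y,x in zip(yy.ravel(),xx.ravel()):
    h=hsv[y,x]
    if h[1]<60 and h[2]>130:
        d=onz(p,(x,y),.076)[:2]-C; r=np.hypot(*d); a=np.arctan2(d[1],d[0])
        if .065<r<.074 : L.append((a,r))
L=np.array(L); print("notch",len(L),L.mean(0),L.min(0),L.max(0))
for u in((307,297),(310,294.5),(310,296)):
    d=onz(p,u,.061)[:2]-C; print(u,np.hypot(*d),np.arctan2(d[1],d[0]))
s=capture("scene")
cv2.imwrite("pics/c4.png",np.hstack([cv2.resize(x["image"][y:y+40,u:u+30,::-1],None,fx=13,fy=13,interpolation=cv2.INTER_NEAREST) for x,y,u in((p,275,295),(s,250,340))]))
for a in np.arange(-2.8,-2.4,.1): X=[*(C+.077*np.array([np.cos(a),np.sin(a)])),.061]; print(round(a,2),proj(p,X).round(1),proj(s,X).round(1))
```

```text
ear 0.055 60 [-2.59707758  0.08810245] [-2.75362224  0.08452038] [-2.36194962  0.09321491]
ear 0.06 55 [-2.58760573  0.08812971] [-2.73715144  0.08454804] [-2.3578702   0.09290837]
notch 51 [-2.45759761  0.07001349] [-2.59450839  0.06524794] [-2.32436183  0.07397858]
(307, 297) 0.08172527407280804 -2.6601194152651364
(310, 294.5) 0.08055779896015808 -2.5739057601399384
(310, 296) 0.08285391772528361 -2.5915856514132325
-2.8 [300.4 297.1] [347.3 283.1]
-2.7 [304.3 295.4] [349.8 280.8]
-2.6 [308.  293.4] [351.8 278.4]
-2.5 [311.5 291.1] [353.3 275.9]
```

View pics/c4.png

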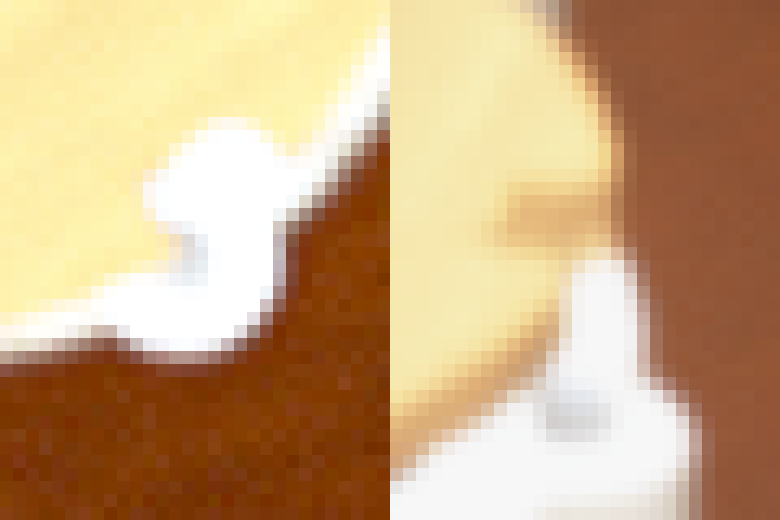

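The notch is at -2.46 rad, which matches the commanded lug angle. The pin shows at top (309.6,295) and scene (354,282), at about -2.6 rad. I'll push to -2.59, so that the pin shows through the notch, and look again.

```bash
sed -i 's/^C=.*/C=np.array([.5193,.0714])/' push.py
cat > look.py <<'E'
from push import *
def nudge(a0,a1):
    P,R=push_pose(C,a0,.008,.16,-1); bot.move_ptp(P,R)
    P[2]=.083; bot.line_to(P,vel=.12)
    push(a0,a1,step=.06,vel=.03)
    P,R=push_pose(C,a1,.012,.083,-1); bot.line_to(P,vel=.08)
    P[2]=.16; bot.line_to(P,vel=.15); bot.line_to([.50,.25,.22],vel=.25)
def look(name):
    p=capture("top"); s=capture("scene"); hsv=cv2.cvtColor(p["image"],cv2.COLOR_RGB2HSV)
    print("lid",lidfit(p))
    W=(hsv[...,1]<60)&(hsv[...,2]>130); N=[];B=[]
    m=W[275:310,290:330].astype(np.uint8)
    for y in range(270,312):
        for x in range(285,335):
            if not W[y,x]: continue
            d=onz(p,(x,y),.076)[:2]-C
            if .064<np.hypot(*d)<.072: N.append(np.arctan2(d[1],d[0]))
            d=onz(p,(x,y),.055)[:2]-C
            if .086<np.hypot(*d)<.1: B.append(d)
    B=np.array(B); E=np.arctan2(B[:,1],B[:,0])
    print("notch mid/mean",len(N),N and ((min(N)+max(N))/2,np.mean(N)),"ear",((E.min()+E.max())/2,E.mean()))
    for l,z in(("pin",.061),("lid_notch",.076),("lid_lug",.098)):
        for q in(p,s):
            for r in spotter.mark_of(q,l)[:2]:
                d=onz(q,r["pixel"],z)[:2]-C
                if np.hypot(*d)<.1: print(l,np.round(r["pixel"],1),np.round(np.hypot(*d),3),np.round(np.arctan2(d[1],d[0]),3))
    cv2.imwrite("pics/"+name,np.hstack([cv2.resize(x["image"][y:y+40,u:u+30,::-1],None,fx=13,fy=13,interpolation=cv2.INTER_CUBIC) for x,y,u in((p,275,295),(s,250,340))]))
    print(bot.observe()["time_s"])
E
python3 - <<'E'
from look import *
nudge(.72,.55); look("c5.png")
E
```

```text
15.8 0.55 [ 0.   0.4 -0.5] [0.5519 0.1137 0.083 ]
lid [0.51929148 0.07139839 0.07675009]
notch mid/mean 37 (np.float64(-2.5699955207569554), np.float64(-2.571140783042493)) ear (np.float64(-2.604371610766983), np.float64(-2.601416845767526))
pin [308.4 296.7] 0.082 -2.63
pin [353.1 279.9] 0.08 -2.645
pin [302.6 257.9] 0.04 -0.569
lid_notch [355.  267.8] 0.08 -2.52
lid_lug [271.  232.9] 0.049 0.498
lid_lug [274.1 244.2] 0.047 0.585
17.9583
```

View pics/c5.png

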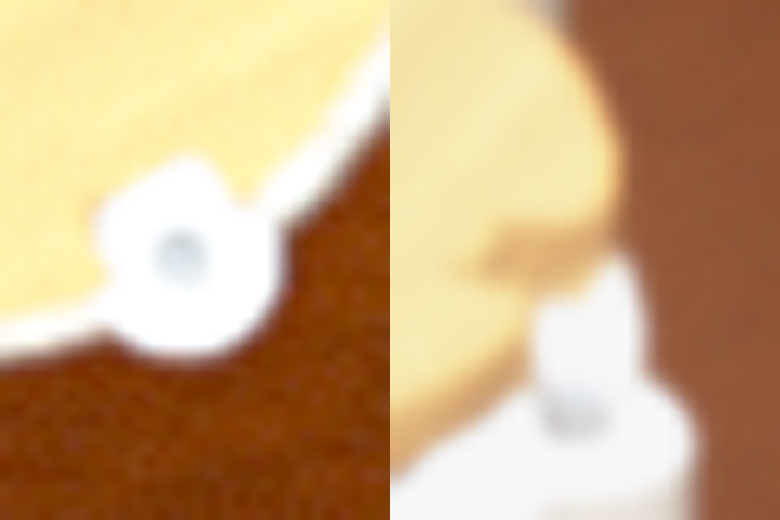

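The pin now shows inside the notch, at top (308.4,294.3), about -2.60 rad. The notch is at -2.575. A last small nudge, then I press the middle down in guarded steps.

Run:
```python
from look import *
nudge(.59,.53)
P,R=push_pose(C,1.5,0,.13,-1)
bot.move_ptp([C[0],C[1],.13],R); bot.line_to([C[0],C[1],.083],vel=.1)
z=.083
while z>.0685:
    z-=.001; bot.line_to([C[0],C[1],z],vel=.02)
    o=bot.observe(); f=o["ft_force"][2]; print(round(z,4),round(o["tool_pos"][2],4),round(f,1))
    if f>25: break
print(o["time_s"])
```

```text
19.9 0.53 [0.3 0.1 0.4] [0.553  0.1128 0.0831]
0.082 0.0826 0.4
0.081 0.0811 0.6
0.08 0.0799 -0.3
0.079 0.079 -0.1
0.078 0.0781 2.9
0.077 0.077 3.4
0.076 0.076 2.9
0.075 0.0749 2.3
0.074 0.0739 1.4
0.073 0.0729 1.7
0.072 0.0719 2.8
0.071 0.0709 2.6
0.07 0.0701 4.2
0.069 0.07 13.3
0.068 0.07 23.0
27.175
```

It went home: the tip stopped at 0.070 m with a hard rise in force. I'll withdraw and check.

Run:
```python
from look import *
bot.line_to([C[0],C[1],.16],vel=.1); bot.line_to([.50,.25,.22],vel=.25)
look("c6.png"); print(np.round(bot.observe()["ft_force"],1))
s=capture("scene"); cv2.imwrite("pics/c7.png",cv2.resize(s["image"][200:360,190:400,::-1],None,fx=3.5,fy=3.5))
```

```text
lid [0.5204252  0.07029555 0.07560615]
notch mid/mean 40 (np.float64(-2.6044810475215603), np.float64(-2.600278680511437)) ear (np.float64(-2.604371610766983), np.float64(-2.6034820670355314))
pin [308.3 299.1] 0.086 -2.656
pin [355.3 278.8] 0.082 -2.593
lid_notch [308.6 297.5] 0.083 -2.619
lid_notch [350.6 276.2] 0.084 -2.834
lid_lug [274.5 231.1] 0.049 0.357
lid_lug [276.5 248. ] 0.04 0.858
29.55
[0.2 0.6 0. ]
```

View pics/c7.png

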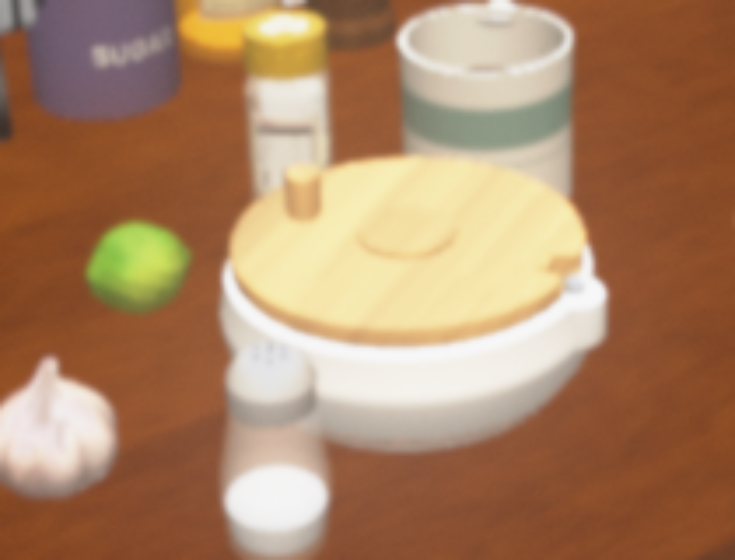

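The lid lies level and home on the rim, with the pin in the notch at scene (354,281). The bystanders haven't moved and the hand is clear.

```bash
python3 -c "
from station import bot
print(bot.close_job())"
```

```text
the job is handed in; nothing more can be done
None
```

The crock is closed: the lid looks level and fully home with the pin in its notch, the other things haven't moved, the hand is clear, and the job was handed in at about 30 s; no verdict was returned.

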